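Preset the iris of a studio spot lamp

ROBOT

A 7-joint arm with a two-finger parallel gripper is mounted at the origin on the work surface. World frame = base frame: x ahead of the robot, y to its left, z up, the work surface at z = 0. Lengths are in m, angles in rad, forces in N, time in s.
With the tool pointing down it reaches from about 0.35 to 0.9 m from the base axis. Payload 8.1 kg.
Tool frame: the origin (TCP) lies between the finger pads; the fingertips stand ahead of it and the grasp point (between the pads) is the TCP (arm.nose_length is the z of the fingertips in the tool frame, in m); z points along the fingers, y is the line along which they close (so a half turn about z gives the same grasp; the last joint's range is limited). The gripper opens to 92 mm and grips with 3 to 60 N. Pads are 19 mm wide; open, the fingers measure 130 mm over their backs; the gripper's body (75 mm by 190 mm) begins 47 mm behind the grasp point.
Start: joints at [-1.37, 0.434, 0.025, 1.573, -0.012, 1.134, -0.075], TCP at [0.187, 0.596, 0.246] pointing down, gripper open.
Joint ranges: [-2.62, 2.62], [-0.44, 2.09], [-1.27, 1.32], [0.08, 2.57], [-1.32, 4.46], [0.12, 2], [-2.74, 2.74]. Speed limits (rad/s): [2.22, 2.22, 3.01, 3.01, 3.14, 3.14, 3.14].

INTERFACE

Orientations are given as a rotation vector (axis times angle).
In Python, from cell import sensors, optics, arm gives the robot as it stands.
- The arm moves only by the tool arm_command, never from a script. Its argument "deltas" is one flat list of numbers, 7 for each row, row after row: the turn, a rotation vector about the world's x, y, z as a fraction of full scale, then the shift along the world's x, y, z as a fraction of full scale, then the finger opening in mm, from 0 to 91.8. In form: [wx, wy, wz, dx, dy, dz, fingers, wx, wy, wz, dx, dy, dz, fingers, ...]. A call has 1 to 20 rows; each row is the pose to reach, as a shift and turn from the pose commanded when the call began; what a row does not reach only later rows make up. Full scale, the value 1, is 1 m for a shift and 90 degrees for a turn. A row lasts 1/10 s, in which the tool goes at most 50 mm and 8.59 degrees, less where a joint would pass 70% of its speed; a pose out of reach is approached as far as the arm can. A call with a number of a shift or a turn outside -1 to 1 is refused whole. A call with a gripper value outside its range is refused whole. The fingers move at their own pace and stop on an object; "force" is the grip in N (left out, the last holds). Time passes only in rows, so rows that repeat a pose let the fingers close. It gives the time, the measured TCP pose, the force, the opening and the grip force at its end, in the units of the state.
- sensors.observe(): the state, without advancing time (a new reading comes with each control period).
- optics.get_image(name): name is "scene" or "top" or "wrist"; returns the picture (400x640x3 uint8, blue, green, red); there is no depth.
- optics.calibration(name): a dict with "camera_matrix" (3x3 intrinsics, pixels), "rvec" (rotation vector, rad) and "tvec" (3), from world to camera coordinates, as OpenCV has them. Camera axes: x right, y down, z forward; pixel columns grow to the right and rows downward; lengths in m; the calibration is good to about 2 mm. The wrist camera is an equidistant fisheye: a pixel r from the principal point sees the ray r / f radians off the axis. A picture is of the moment at which its call begins: read the wrist's pose just before it. calibration takes no time and is no camera call; for the wrist camera it gives the pose at the moment of the call.
- arm.sign_off(): hands the job in; it is judged then, once.
The state is a dict: "clock": time; "joints": joint angles; "dq": joint speeds; "joint_efforts": joint torques, N m; "position": TCP position; "ee_rot": TCP orientation; "force": force on the tool from outside, world axes, zero at the start; "ft_torque": the same for the moment, N m; "width": opening from 0.0 (shut) to 1.0 (fully open); "gripper_force": force on a finger pad.
Only numpy, scipy, OpenCV 4.12 (cv2) and the standard library are available. Lean on these libraries where they do the work, as an engineer would, in place of code of your own. Each camera call takes 0.05 s, during which the arm holds its last target. There are 200 camera calls.

TASK

Get the spot lamp ready for its stand: with the fingertips, gently push the red peg of its iris lever around the arc until the black lever arm lies within the orange band on the scale and leave it there, then press the green test button on the lamp's side all the way down and let go. Push and press only: the lamp must not be lifted or shifted, and the painting things around it must stay where they are.

Things in the scene. Friction and masses are not known exactly. Their poses are not given: they have to be found in the camera images.
- lamp: Spot lamp standing loose, lens up, about 3 kg: a black drum 160 mm across. Origin: centre of its underside, on the axis of drum and iris ring; z up. On top a silver scale disc, 210 mm across, top 118 mm above the table; over it the iris ring, 140 mm across, top 136 mm. Angles are counted about the axis from the lamp's +x (the scale's middle), counter-clockwise from above.
- iris_lever (a joint): Angle of the iris lever in rad, 0 to 2.1 (end stops). The lever points along the angle (value - 1.05) from the lamp's +x axis, so the value grows counter-clockwise seen from above. It turns stiffly (friction, about 2 N at the peg) and stays where it is left.
- peg_mid (a point): A point on the axis of the lever's upright red peg, 155 mm above the table. The peg is 16 mm across, stands 125 mm from the lamp's axis, from 132 to 177 mm above the table, on the outer end of the flat black lever arm (6 mm wide, 8 mm thick, top 132 mm above the table, reaching 133 mm from the axis). There is free room beside the peg.
- pointer (a point): Point on top of the lever arm's centre line, 92 mm from the lamp's axis, 132 mm above the table, where the arm crosses the coloured band.
- preset_band (a joint): Where on the scale the orange band lies, in the same measure as the lever: the lever arm is centred on the band when joint iris_lever has this value. The band is flat and cannot be felt or moved by touch.
- band_center (a point): Centre of the orange band, 92 mm from the lamp's axis, 119 mm above the table, on the silver scale disc. The band is 18 mm wide along the arc and 22 mm long radially.
- test_button_top (a point): Centre of the top of the round green push button, 28 mm across, that sits on a black box (50 mm square, 118 mm high) at the lamp's side, 125 mm from the axis at the angle 1.75 rad. It is pressed straight down: travel 6 mm, about 5 N when fully down, springs back.
- test_button (a joint): Travel of the green button, 0 (up) to 0.006 m (fully down).
- tape_roll: Bystander: roll of paper tape lying flat, 100 mm across, 36 mm high; origin centre of underside.
- paint_jar: Bystander: paint jar 68 mm across, 85 mm high; origin centre of underside.
- brush: Bystander: flat brush about 200 mm long lying on the table along its x axis.
- rinse_bowl: Bystander: white bowl 110 mm across, 45 mm high; origin centre of underside.
- stamp: Bystander: grey printing stamp 70 x 45 mm with a dark wooden knob, 72 mm high; origin centre of underside.

How it is judged:
By the outcome, as a careful person would: the job done as asked, in the order asked, and still so for the second after the job is handed in, with the robot touching nothing.
It also fails if it takes over 48 s, if anything falls off the work surface, if the arm or the gripper's body presses on something with over 40 N, if the wrist force passes 120 N, or if a joint passes its speed limit or range.

## Working session

There is one attempt and no reset: what is moved stays moved. The work goes in short steps, Python scripts to look and compute and a tool call to move; the robot and the scene stay as the last step left them, time stands still between calls to the robot, and variables do not carry over. Pictures are saved under pics/ and viewed, at most 10 in all, crops included, and the job is handed in when it is done.

Besides the shell and the picture viewer there is one more tool, called after "Call:" as name(argument=value, ...) on one line, values as JSON. arm_command: Moves the arm, as the interface text tells. Its arguments: {"type":"object","properties":{"deltas":{"type":"array","items":{"type":"number"}},"force":{"type":"number"}},"required":["deltas"]}

```bash
mkdir -p pics
cat > h.py <<'E'
import numpy as np, cv2
from cell import sensors, optics, arm
def ray(name,px,cal=None):
    c=cal or optics.calibration(name); K=np.array(c["camera_matrix"],float)
    R,_=cv2.Rodrigues(np.array(c["rvec"],float)); t=np.array(c["tvec"],float).ravel()
    x=(px[0]-K[0,2])/K[0,0]; y=(px[1]-K[1,2])/K[1,1]
    if name=="wrist":
        r=np.hypot(x,y); s=np.sin(r)/max(r,1e-9); d=np.array([x*s,y*s,np.cos(r)])
    else: d=np.array([x,y,1.])
    return -R.T@t, R.T@d
def onz(name,px,z,cal=None):
    o,d=ray(name,px,cal); return o+d*(z-o[2])/d[2]
E
python3 - <<'E'
from h import *
s=sensors.observe(); print({k:np.round(v,3) for k,v in s.items()}, arm.nose_length)
a=optics.get_image("top"); b=optics.get_image("scene")
cv2.imwrite("pics/top.png",a); cv2.imwrite("pics/scene.png",b)
for n in("top","scene"):
    print(n,optics.calibration(n))
E
```

```text
{'clock': np.float64(0.0), 'joints': array([-1.37 ,  0.435,  0.025,  1.574, -0.012,  1.134, -0.075]), 'dq': array([ 0.   , -0.001, -0.001,  0.001, -0.001, -0.   , -0.001]), 'joint_efforts': array([ 0.0000e+00, -6.6787e+01,  9.8600e-01, -3.1445e+01, -6.0000e-02,
        4.3000e-02,  0.0000e+00]), 'position': array([0.187, 0.596, 0.245]), 'ee_rot': array([-4.750e-01, -3.105e+00,  2.000e-03]), 'force': array([-0.269,  0.471,  0.675]), 'ft_torque': array([ 0.018, -0.035,  0.02 ]), 'gripper_force': np.float64(0.0), 'width': np.float64(0.999)} 0.019
top {'camera_matrix': array([[507.2424035 ,   0.        , 326.127923  ],
       [  0.        , 507.2424035 , 199.70547274],
       [  0.        ,   0.        ,   1.        ]]), 'rvec': array([ 2.14913818, -2.19330076,  0.09853702]), 'tvec': array([0.0207873 , 0.56556145, 1.65499254])}
scene {'camera_matrix': array([[458.17185965,   0.        , 319.2758561 ],
       [  0.        , 458.17185965, 199.52170719],
       [  0.        ,   0.        ,   1.        ]]), 'rvec': array([ 1.09575499,  2.28020341, -1.06690089]), 'tvec': array([ 0.33869164, -0.16378663,  1.83404428])}
```

View pics/top.png

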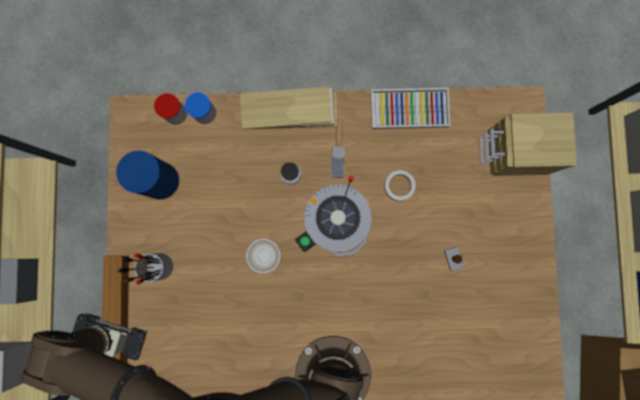

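View pics/scene.png

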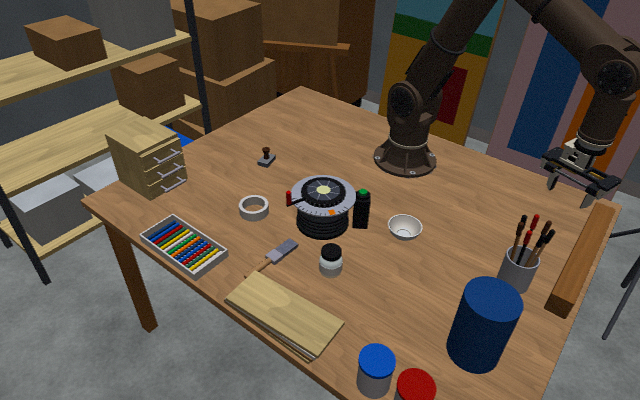

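The top view shows the lamp at (338,217), the red peg at (351,178), the orange band at (313,201) and the green button at (305,241). The jar is at (290,172), the brush at (338,160) and the tape at (400,185). Next I measure these by colour masks.

Run:
```python
from h import *
def masks(im):
    h=cv2.cvtColor(im,cv2.COLOR_BGR2HSV)
    return {"red":cv2.inRange(h,(0,150,90),(6,255,255))|cv2.inRange(h,(174,150,90),(180,255,255)),
    "orange":cv2.inRange(h,(9,170,170),(22,255,255)),"green":cv2.inRange(h,(50,120,60),(85,255,255))}
roi={"top":(270,140,400,265),"scene":(275,165,385,250)}
P={}
for n in roi:
    im=cv2.imread(f"pics/{n}.png"); x0,y0,x1,y1=roi[n]
    for k,m in masks(im).items():
        mm=np.zeros_like(m); mm[y0:y1,x0:x1]=m[y0:y1,x0:x1]
        N,_,st,ce=cv2.connectedComponentsWithStats(mm)
        for i in range(1,N):
            if st[i,4]>=4: print(n,k,st[i],ce[i].round(1)); 
        if N>1:
            i=1+np.argmax(st[1:,4]); P[n,k]=ce[i]
z={"red":.165,"orange":.118,"green":.124}
for k in z:
    for n in roi:
        if (n,k) in P: print(k,n,onz(n,P[n,k],z[k]).round(4))
    if ("scene",k) in P:
        o,d=ray("top",P["top",k]);p,e=ray("scene",P["scene",k])
        st=np.linalg.lstsq(np.c_[d,-e],p-o,rcond=None)[0]; print(k,"tri",((o+d*st[0]+p+e*st[1])/2).round(4))
# silver disc ellipse / bright lens in top
im=cv2.imread("pics/top.png"); h=cv2.cvtColor(im,cv2.COLOR_BGR2HSV)
g=(cv2.inRange(h,(0,0,100),(180,60,255))); mm=np.zeros_like(g); mm[170:262,298:382]=g[170:262,298:382]
c=max(cv2.findContours(mm,cv2.RETR_EXTERNAL,cv2.CHAIN_APPROX_NONE)[0],key=cv2.contourArea)
e=cv2.fitEllipse(cv2.convexHull(c)); print(e, onz("top",e[0],.118).round(4))
print("lens",onz("top",(338,217),.13).round(4))
for nm,px,zz in(("jar",(290,172),.085),("bowl",(263,256),.045),("tape",(400,185),.036),("brush",(338,162),.015)): print(nm,onz("top",px,zz).round(3))
cv2.imwrite("pics/topc.png",cv2.resize(im[160:270,280:390],None,fx=5.4,fy=5.4,interpolation=cv2.INTER_CUBIC))
```

```text
top red [349 176   5   5  19] [350.6 177.7]
top orange [311 199   5   4  15] [313.1 200.5]
top green [300 236  10  10  79] [304.5 240.6]
scene red [286 190   5   4  14] [288.  191.9]
scene orange [329 210   6   5  23] [331.3 211.7]
scene green [359 189   9   5  38] [362.7 191. ]
red top [ 0.6186 -0.0673  0.165 ]
red scene [ 0.6129 -0.0752  0.165 ]
red tri [ 0.6186 -0.0681  0.1718]
orange top [0.5557 0.0498 0.118 ]
orange scene [0.5583 0.05   0.118 ]
orange tri [0.5562 0.0493 0.1162]
green top [0.4306 0.0787 0.124 ]
green scene [0.4189 0.0707 0.124 ]
green tri [0.4306 0.0779 0.1347]
((338.4839172363281, 219.611083984375), (67.28064727783203, 73.26844787597656), 154.04006958007812) [ 0.494  -0.0283  0.118 ]
lens [ 0.5015 -0.0267  0.13  ]
jar [0.652 0.124 0.085]
bowl [0.385 0.218 0.045]
tape [ 0.609 -0.236  0.036]
brush [ 0.693 -0.033  0.015]
```

View pics/topc.png

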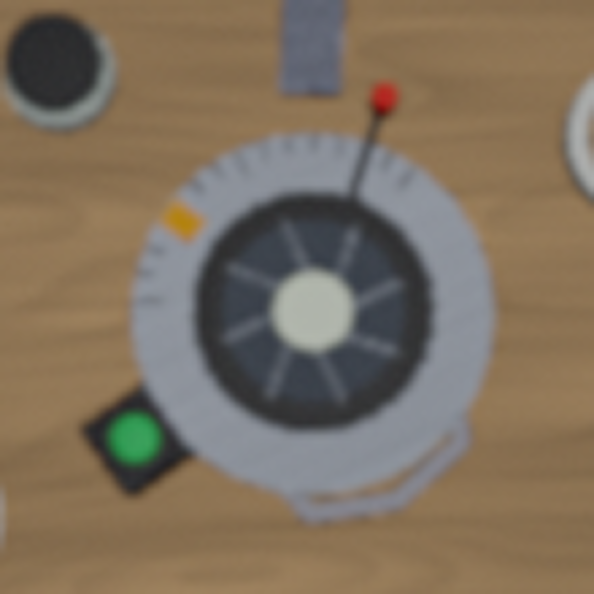

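The checks agree with the given sizes. The lamp axis is at about (0.500,-0.027). The peg is 125 mm out at -19°, the band about 94 mm out at 54°, and the button 126 mm out at 123°. I'll move above the clockwise side of the peg.

Call:
arm_command(deltas=[0,0,0,0,0,0.13,0,0,0,0,0,0,0.13,0,0,0,0,0,0,0.13,0,0,0,-1,0.42,-0.7,0.13,0,0,0,-1,0.42,-0.7,0.13,0,0,0,-1,0.42,-0.7,0.13,0,0,0,-1,0.42,-0.7,0.13,0,0,0,-1,0.42,-0.7,0.13,0,0,0,-1,0.42,-0.7,0.13,0,0,0,-1,0.42,-0.7,0.13,0,0,0,-1,0.42,-0.7,0.13,0,0,0,-1,0.42,-0.7,0.13,0,0,0,-1,0.42,-0.7,0.13,0,0,0,-1,0.42,-0.7,0.13,0,0,0,-1,0.42,-0.7,0.13,0,0,0,-1,0.42,-0.7,0.13,0,0,0,-1,0.42,-0.7,0.13,0,0,0,-1,0.42,-0.7,0.13,0,0,0,-1,0.42,-0.7,0.13,0,0,0,-1,0.42,-0.7,0.13,0])

```text
clock: 2.1
position: [0.6076, -0.1091, 0.375]
ee_rot: [2.536, 1.851, -0.004]
force: [0.6, -0.5, -0.1]
width: 0.004
gripper_force: 0.0
```

```bash
cat >> h.py <<'E'
def blobs(im,k,minA=30):
    h=cv2.cvtColor(im,cv2.COLOR_BGR2HSV)
    m={"red":cv2.inRange(h,(0,150,70),(6,255,255))|cv2.inRange(h,(174,150,70),(180,255,255)),
    "orange":cv2.inRange(h,(9,170,120),(22,255,255)),"green":cv2.inRange(h,(50,120,50),(85,255,255))}[k]
    N,_,st,ce=cv2.connectedComponentsWithStats(m)
    return sorted([(int(st[i,4]),ce[i],st[i,:4]) for i in range(1,N) if st[i,4]>=minA],key=lambda b:-b[0])
def pose():
    s=sensors.observe(); R=cv2.Rodrigues(np.array(s["ee_rot"]))[0]
    print("t",round(s["clock"],2),"pos",np.round(s["position"],4),"yaw_y",np.degrees(np.arctan2(R[1,1],R[0,1])).round(2),"tilt",(R[:,2]).round(3),"F",np.round(s["force"],2))
E
python3 - <<'E'
from h import *
pose(); c=optics.calibration("wrist"); im=optics.get_image("wrist"); cv2.imwrite("pics/w1.png",im)
for k,z in(("red",.177),("orange",.118),("green",.124)):
    for b in blobs(im,k)[:3]: print(k,b[0],b[1].round(1),b[2],onz("wrist",b[1],z,c).round(4))
pose()
E
```

```text
t 2.1 pos [ 0.6076 -0.1091  0.375 ] yaw_y -17.73 tilt [-0.001 -0.003 -1.   ] F [ 0.63 -0.53 -0.13]
red 180 [476.6 174.8] [453 166  49  19] [ 0.7949 -0.1597  0.177 ]
red 155 [317.  140.5] [311 134  13  14] [ 0.6205 -0.0668  0.177 ]
red 141 [484.4 239.9] [463 231  45  19] [ 0.7944 -0.251   0.177 ]
orange 158 [480.3 200.3] [457 191  48  19] [ 0.8238 -0.2213  0.118 ]
orange 136 [241.6  67.8] [235  61  14  15] [0.5568 0.0494 0.118 ]
green 271 [147.5  84.1] [139  74  18  21] [0.4251 0.0821 0.124 ]
green 138 [481.6 208.7] [459 200  47  19] [ 0.8213 -0.2322  0.124 ]
t 2.15 pos [ 0.6078 -0.1096  0.3748] yaw_y -17.78 tilt [-0.001 -0.003 -1.   ] F [-1.16 -0.51  0.55]
```

View pics/w1.png

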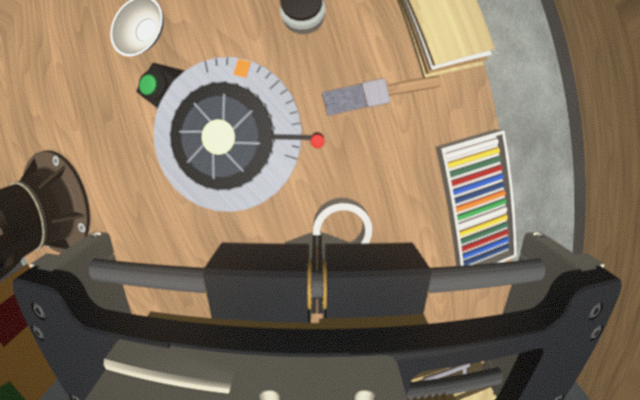

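The wrist view shows the peg at (317,140), the band at (242,68), the button at (147,84) and the lamp axis at (218,137). That gives an axis at about (0.502,-0.024), the peg at -20° and the band at 53.5°. The closed fingers are about 27 mm clear of the peg on its clockwise side, so I descend.

Call:
arm_command(deltas=[0,0,-0.02,0,0,-0.21,0,0,0,-0.02,0,0,-0.21,0,0,0,-0.02,0,0,-0.21,0,0,0,-0.02,0,0,-0.21,0,0,0,-0.02,0,0,-0.21,0,0,0,-0.02,0,0,-0.21,0,0,0,-0.02,0,0,-0.21,0])

```text
clock: 2.85
position: [0.6083, -0.104, 0.168]
ee_rot: [2.559, 1.818, 0.003]
force: [1.0, -0.0, 0.5]
width: 0.004
gripper_force: 0.0
```

Run:
```python
from h import *
pose(); c=optics.calibration("wrist"); im=optics.get_image("wrist"); cv2.imwrite("pics/w2.png",im)
for k,z in(("red",.177),("orange",.118),("green",.124)):
    for b in blobs(im,k)[:4]: print(k,b[0],b[1].round(1),b[2],onz("wrist",b[1],z,c).round(4))
C=np.array([.502,-.024]); s=sensors.observe(); p0=s["position"]
for f in range(-20,60,8):
    r=np.radians(f); q=C+.125*np.array([np.cos(r),np.sin(r)])+.0175*np.array([np.sin(r),-np.cos(r)])
    print(f,(q-p0[:2]).round(4),round((f+19.5)/90,3))
```

```text
t 2.85 pos [ 0.6083 -0.104   0.168 ] yaw_y -19.21 tilt [ 0.003 -0.    -1.   ] F [ 1.04 -0.03  0.46]
red 971 [316.7 195.1] [299 171  35  43] [ 0.6204 -0.0658  0.177 ]
red 392 [549.6 208.3] [522 193  58  32] [ 0.7395 -0.115   0.177 ]
orange 625 [164.7  41.6] [151  26  29  32] [0.5561 0.05   0.118 ]
orange 146 [567.2 234.2] [554 227  26  16] [ 0.8095 -0.1853  0.118 ]
green 691 [26.7 90.8] [15 74 25 35] [0.4201 0.0849 0.124 ]
green 84 [571.3 242.6] [564 237  15  11] [ 0.8096 -0.1913  0.124 ]
-20 [0.0048 0.0209] -0.006
-12 [0.012  0.0369] 0.083
-4 [0.0168 0.0539] 0.172
4 [0.0193 0.0713] 0.261
12 [0.0193 0.0889] 0.35
20 [0.0168 0.1064] 0.439
28 [0.0119 0.1233] 0.528
36 [0.0048 0.1394] 0.617
44 [-0.0046  0.1543] 0.706
52 [-0.0159  0.1678] 0.794
```

View pics/w2.png

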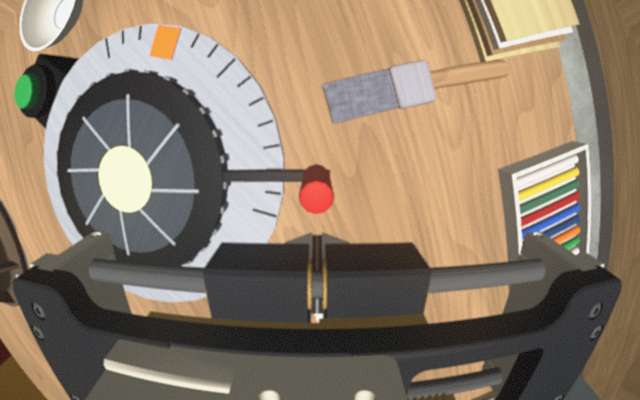

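The peg is dead ahead of the fingertips at (317,195), with the black arm running left from it. I'll push along the arc, turning with it, to about 40° first.

Call:
arm_command(deltas=[0,0,0,0.002,0.01,0,0,0,0,0,0.005,0.021,0,0,0,0,0.039,0.0085,0.029,0,0,0,0,0.083,0.012,0.037,0,0,0,0,0.128,0.0146,0.0453,0,0,0,0,0.172,0.0168,0.054,0,0,0,0,0.217,0.0183,0.0626,0,0,0,0,0.261,0.0193,0.0713,0,0,0,0,0.306,0.0195,0.08,0,0,0,0,0.35,0.0193,0.089,0,0,0,0,0.394,0.0183,0.0977,0,0,0,0,0.439,0.0168,0.1064,0,0,0,0,0.483,0.0146,0.115,0,0,0,0,0.528,0.012,0.1233,0,0,0,0,0.572,0.0086,0.1315,0,0,0,0,0.617,0.0048,0.1394,0,0,0,0,0.661,0.0003,0.147,0,0,0,0,0.661,0.0003,0.147,0,0])

```text
clock: 4.7
position: [0.6073, 0.0454, 0.1665]
ee_rot: [1.316, 2.852, 0.002]
force: [0.2, -0.4, 0.6]
width: 0.006
gripper_force: 0.0
```

Run:
```python
from h import *
pose(); c=optics.calibration("wrist"); im=optics.get_image("wrist"); cv2.imwrite("pics/w3.png",im)
for k,z in(("red",.177),("orange",.118),("green",.124)):
    for b in blobs(im,k)[:4]: print(k,b[0],b[1].round(1),b[2],onz("wrist",b[1],z,c).round(4))
```

```text
t 4.7 pos [0.6073 0.0454 0.1665] yaw_y 40.47 tilt [ 0.001  0.001 -1.   ] F [ 0.17 -0.41  0.65]
red 1135 [316.8 231.5] [300 201  34  56] [0.5912 0.0638 0.177 ]
green 1323 [134.8  24.4] [115   3  42  44] [0.4235 0.0772 0.124 ]
```

View pics/w3.png

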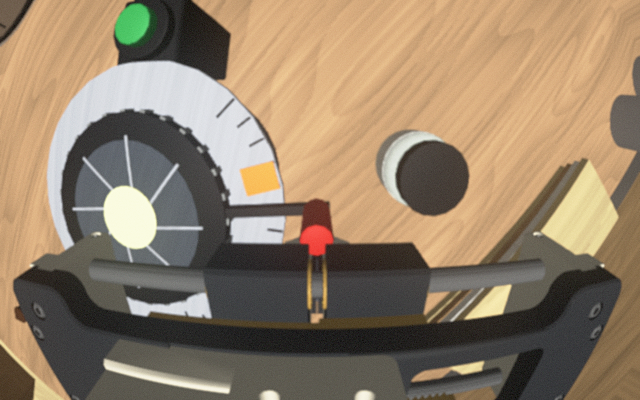

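The peg is up against the fingers at (317,225), the arm runs along row 211, and the band is just ahead at (261,178). I'll measure the remaining angle from this picture.

```bash
cat >> h.py <<'E'
C=np.array([.502,-.024])
def gap(f,c,col=(233,290),rows=(195,260)):
    im=cv2.imread(f); h=cv2.cvtColor(im,cv2.COLOR_BGR2HSV)
    m=cv2.inRange(h,(8,90,150),(22,200 if 0 else 255,255)); N,_,st,ce=cv2.connectedComponentsWithStats(m[:,200:330])
    g=[(st[i,4],ce[i]+[200,0]) for i in range(1,N) if 200<st[i,4]<2500]
    for a,p in g:
        w=onz("wrist",p,.118,c)[:2]-C; print("orange",a,p.round(1),(w+C).round(4),"r",np.hypot(*w).round(4),"ang",np.degrees(np.arctan2(w[1],w[0])).round(2))
    for x in range(col[0],col[1],8):
        d=np.where(h[rows[0]:rows[1],x,2]<90)[0]
        if len(d):
            d=d[d<d[0]+16]; w=onz("wrist",(x,rows[0]+d.mean()),.131,c)[:2]-C
            print(x,rows[0]+d.min(),rows[0]+d.max(),"r",np.hypot(*w).round(4),"ang",np.degrees(np.arctan2(w[1],w[0])).round(2))
E
python3 - <<'E'
from h import *
c=optics.calibration("wrist"); gap("pics/w3.png",c)
im=cv2.imread("pics/w3.png"); print(cv2.cvtColor(im,cv2.COLOR_BGR2HSV)[178,261])
print("axis",onz("wrist",(130,217),.136,c).round(4))
E
```

```text
orange 951 [259.6 178.3] [0.5567 0.0491] r 0.0913 ang 53.18
orange 374 [292.6 227.5] [0.5933 0.037 ] r 0.1098 ang 33.76
233 206 216 r 0.0739 ang 42.64
241 206 216 r 0.079 ang 42.5
249 205 215 r 0.084 ang 42.82
257 205 215 r 0.089 ang 42.69
265 205 214 r 0.0939 ang 42.77
273 204 214 r 0.0988 ang 42.83
281 204 214 r 0.1036 ang 42.72
289 204 214 r 0.1084 ang 42.61
[ 19 160 249]
axis [ 0.5028 -0.0236  0.136 ]
```

The lever is at 42.7° and the band at 53.2°, and the lamp hasn't moved. I'll push slowly for about 10° more.

Call:
arm_command(deltas=[0,0,0.022,-0.0024,0.0037,0,0,0,0,0.044,-0.0049,0.0073,0,0,0,0,0.067,-0.0076,0.0108,0,0,0,0,0.083,-0.0098,0.0133,0,0,0,0,0.1,-0.012,0.016,0,0,0,0,0.11,-0.0133,0.0176,0,0,0,0,0.11,-0.0133,0.0176,0,0])

```text
clock: 5.45
position: [0.5937, 0.0614, 0.1657]
ee_rot: [-1.068, -2.954, -0.0]
force: [1.6, 0.2, 0.9]
width: 0.007
gripper_force: 0.3
```

Run:
```python
from h import *
pose(); c=optics.calibration("wrist"); cv2.imwrite("pics/w4.png",optics.get_image("wrist")); gap("pics/w4.png",c)
```

```text
t 5.45 pos [0.5937 0.0614 0.1657] yaw_y 50.24 tilt [-0.  0. -1.] F [1.59 0.24 0.85]
orange 538 [264.6 196.3] [0.5536 0.0517] r 0.0916 ang 55.73
orange 366 [293.8 227.4] [0.5812 0.0522] r 0.1099 ang 43.88
233 206 217 r 0.0734 ang 52.47
241 206 216 r 0.0785 ang 52.57
249 206 216 r 0.0835 ang 52.45
257 206 215 r 0.0885 ang 52.55
265 206 215 r 0.0934 ang 52.44
273 205 215 r 0.0982 ang 52.52
281 205 215 r 0.103 ang 52.42
289 205 214 r 0.1078 ang 52.49
```

The lever is at 52.5° and the band centre at 53.2°, which is well inside the band. I'll back off clockwise, rise, and check.

Call:
arm_command(deltas=[0,0,0,0.012,-0.009,0,0,0,0,0,0.024,-0.018,0,0,0,0,0,0.032,-0.024,0,0,0,0,0,0.032,-0.024,0.04,0,0,0,0,0.032,-0.024,0.08,0,0,0,0,0.032,-0.024,0.12,0,0,0,0,0.032,-0.024,0.12,0,0,0,0,0.032,-0.024,0.12,0])

```text
clock: 6.3
position: [0.6269, 0.0362, 0.2865]
ee_rot: [1.071, 2.952, 0.001]
force: [-0.4, 0.2, -0.8]
width: 0.003
gripper_force: 0.0
```

Run:
```python
from h import *
pose(); c=optics.calibration("wrist"); im=optics.get_image("wrist"); cv2.imwrite("pics/w5.png",im)
for z in(.124,.13,.134):
  b=blobs(im,"green")[0]; w=onz("wrist",b[1],z,c)[:2]; print("green",b[1].round(1),b[2],z,w.round(4),"r",np.hypot(*(w-C)).round(4),"ang",np.degrees(np.arctan2(*(w-C)[::-1])).round(2))
print(sensors.observe()["joints"])
```

```text
t 6.3 pos [0.6269 0.0362 0.2865] yaw_y 50.13 tilt [ 0.002  0.    -1.   ] F [-0.43  0.16 -0.78]
green [218.9  13.6] [206   1  28  26] 0.124 [0.4248 0.0783] r 0.1282 ang 127.04
green [218.9  13.6] [206   1  28  26] 0.13 [0.4276 0.0785] r 0.1266 ang 125.98
green [218.9  13.6] [206   1  28  26] 0.134 [0.4295 0.0785] r 0.1256 ang 125.25
[-0.3664962   0.41698762  0.32885637  1.52910671 -0.13961776  1.21926547
  0.8593867 ]
```

View pics/w5.png

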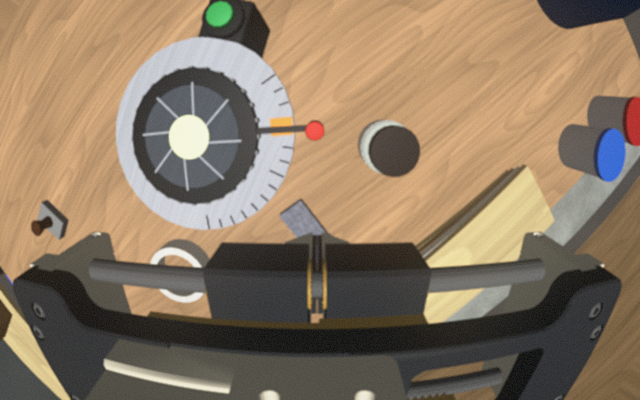

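The arm at (280,128) lies at the lower edge of the orange patch at (282,123). I'll measure it in this view with the height parallax included.

Run:
```python
from h import *
c=optics.calibration("wrist")
K=c["camera_matrix"]; R,_=cv2.Rodrigues(np.array(c["rvec"])); print("cam",(-R.T@np.array(c["tvec"]).ravel()).round(3),"axis",R[2].round(3))
im=cv2.imread("pics/w5.png"); h=cv2.cvtColor(im,cv2.COLOR_BGR2HSV)
for x in range(264,306,4): print(x,h[112:140,x,2].tolist()) if x in(272,280,288) else 0
m=cv2.inRange(h,(8,110,150),(25,255,255)); m[:,:262]=0; m[:,300:]=0; m[:110]=0; m[145:]=0
print(cv2.boundingRect(m),"orange px", [np.argwhere(m[:,x])[[0,-1],0].tolist() for x in(274,280,286)])
def ang(px,z):
    w=onz("wrist",px,z,c)[:2]-C; return round(np.degrees(np.arctan2(w[1],w[0])),2),round(np.hypot(*w),4)
x,y,w_,h_=cv2.boundingRect(m)
for xx in (274,280,286):
    r=np.argwhere(m[:,xx])[:,0]; print("band top edge",ang((xx,r[0]-.5),.118),"lowest",ang((xx,r[-1]+.5),.118))
gap("pics/w5.png",c,col=(264,304),rows=(122,145))
cv2.imwrite("pics/w5c.png",cv2.resize(im[90:170,220:340],None,fx=6,fy=6,interpolation=cv2.INTER_CUBIC))
```

```text
cam [0.567 0.085 0.424] axis [ 0.215 -0.179 -0.96 ]
272 [219, 219, 219, 219, 216, 221, 234, 243, 243, 242, 244, 244, 242, 242, 211, 142, 100, 82, 85, 89, 135, 202, 235, 236, 227, 215, 215, 216]
280 [214, 215, 215, 218, 216, 229, 240, 244, 242, 244, 242, 245, 246, 240, 188, 117, 86, 85, 85, 96, 157, 232, 241, 234, 223, 220, 218, 220]
288 [218, 218, 219, 215, 228, 242, 243, 244, 244, 242, 244, 245, 243, 228, 154, 103, 80, 89, 91, 122, 190, 233, 238, 226, 214, 221, 216, 215]
(271, 117, 22, 19) orange px [[119, 135], [118, 134], [118, 134]]
band top edge (np.float64(59.8), np.float64(0.085)) lowest (np.float64(48.29), np.float64(0.0835))
band top edge (np.float64(59.7), np.float64(0.091)) lowest (np.float64(48.99), np.float64(0.0895))
band top edge (np.float64(59.05), np.float64(0.0969)) lowest (np.float64(49.0), np.float64(0.0955))
orange 203 [281.3 121.8] [0.552  0.0528] r 0.0916 ang 56.91
264 129 131 r 0.0759 ang 52.98
272 129 131 r 0.0835 ang 52.59
280 128 130 r 0.0912 ang 52.89
288 128 129 r 0.0989 ang 52.88
296 127 129 r 0.1064 ang 52.89
```

View pics/w5c.png

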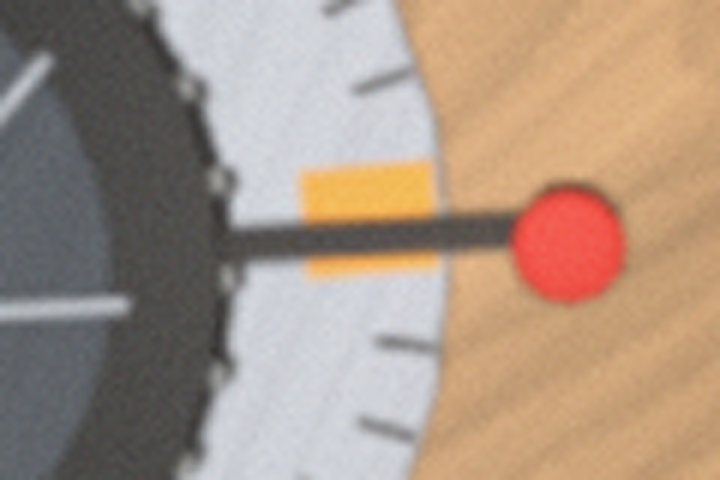

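The band spans roughly 48.7–59.5° and the arm 51–55°, with orange visible on both sides, so the lever is set. Next I go above the button at about (0.429,0.078).

Call:
arm_command(deltas=[0,0,0,-0.05,0.01,0,0,0,0,0,-0.1,0.02,0,0,0,0,0,-0.15,0.032,0,0,0,0,0,-0.198,0.042,0,0,0,0,0,-0.198,0.042,0,0,0,0,0,-0.198,0.042,-0.04,0,0,0,0,-0.198,0.042,-0.08,0,0,0,0,-0.198,0.042,-0.11,0,0,0,0,-0.198,0.042,-0.11,0,0,0,0,-0.198,0.042,-0.11,0])

```text
clock: 7.35
position: [0.4277, 0.0786, 0.1755]
ee_rot: [-1.07, -2.952, 0.003]
force: [0.3, 0.5, 0.6]
width: 0.007
gripper_force: 0.0
```

Run:
```python
from h import *
pose(); 
for n in("wrist","scene","top"):
    c=optics.calibration(n); im=optics.get_image(n); cv2.imwrite(f"pics/b_{n}.png",im)
    for b in blobs(im,"green",8)[:3]: print(n,b[0],b[1].round(1),b[2],onz(n,b[1],.13,c).round(4))
im=cv2.imread("pics/b_scene.png")[150:250,290:420]
w=cv2.imread("pics/b_wrist.png")
cv2.imwrite("pics/b.png",np.vstack([cv2.resize(im,(390,300),interpolation=cv2.INTER_CUBIC),cv2.resize(w[100:400,120:510],(390,300))]))
```

```text
t 7.35 pos [0.4277 0.0786 0.1755] yaw_y 50.14 tilt [-0.002 -0.001 -1.   ] F [0.3  0.46 0.56]
wrist 338 [322.7 229.6] [302 221  40  17] [0.4278 0.0833 0.13  ]
scene 110 [181.2 244.1] [167 234  30  21] [ 0.94   -0.1779  0.13  ]
scene 87 [199.9 256.5] [186 246  29  21] [ 0.9386 -0.1024  0.13  ]
scene 79 [171.1 236.6] [157 227  29  19] [ 0.9387 -0.2227  0.13  ]
top 46 [411.6 107. ] [411  93   2  31] [ 0.845  -0.2671  0.13  ]
```

View pics/b.png

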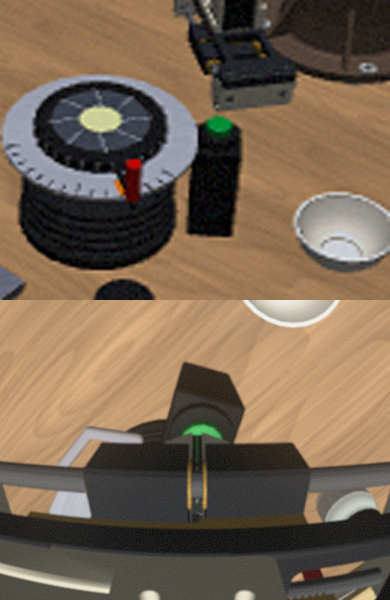

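The fingertips sit over the green button, visible just ahead of the tips at (197,432) in the lower half of the picture. I'll descend in small steps and watch the force.

Call:
arm_command(deltas=[0,0,0,0,0,-0.01,0,0,0,0,0,0,-0.018,0,0,0,0,0,0,-0.022,0,0,0,0,0,0,-0.025,0,0,0,0,0,0,-0.028,0,0,0,0,0,0,-0.028,0])

```text
clock: 8.1
position: [0.4288, 0.0793, 0.1518]
ee_rot: [1.071, 2.953, 0.005]
force: [-21.7, -4.6, 77.0]
width: 0.005
gripper_force: 38.1
```

Call:
arm_command(deltas=[0,0,0,0,0,0.004,0])

```text
clock: 8.2
position: [0.4284, 0.0792, 0.1538]
ee_rot: [1.07, 2.953, 0.003]
force: [-0.6, 1.0, 4.7]
width: 0.002
gripper_force: 2.2
```

The button bottomed hard, with the tips at about 133 mm. That was firmer than I wanted. I'll let go, rise, and check that the lamp and lever stayed put.

Call:
arm_command(deltas=[0,0,0,0,0,0.01,0,0,0,0,0,0,0.04,0,0,0,0,0,0,0.08,0,0,0,0,0,0,0.12,0,0,0,0,0.16,-0.05,0.12,0,0,0,0,0.16,-0.05,0.12,0,0,0,0,0.198,-0.042,0.134,0,0,0,0,0.198,-0.042,0.134,0,0,0,0,0.198,-0.042,0.134,0,0,0,0,0.198,-0.042,0.134,0])

```text
clock: 9.2
position: [0.6265, 0.0365, 0.2843]
ee_rot: [-1.071, -2.952, 0.003]
force: [-0.2, -0.1, -0.0]
width: 0.009
gripper_force: 0.0
```

Run:
```python
from h import *
pose(); c=optics.calibration("wrist"); im=optics.get_image("wrist"); cv2.imwrite("pics/w6.png",im)
old=cv2.imread("pics/w5.png")
for k,z in(("green",.135),("red",.177)):
    for b in blobs(im,k)[:3]: print(k,b[1].round(1),b[2],onz("wrist",b[1],z,c).round(4))
    for b in blobs(old,k)[:3]: print(" old",k,b[1].round(1),b[2])
h=cv2.cvtColor(im,cv2.COLOR_BGR2HSV); m=cv2.inRange(h,(8,110,150),(25,255,255)); m[:,:262]=0; m[:,300:]=0; m[:105]=0; m[145:]=0
def ang(px,z):
    w=onz("wrist",px,z,c)[:2]-C; return round(np.degrees(np.arctan2(w[1],w[0])),2),round(np.hypot(*w),4)
for xx in (274,280,286):
    r=np.argwhere(m[:,xx])[:,0]; print("band",ang((xx,r[0]-.5),.118),ang((xx,r[-1]+.5),.118))
    d=np.where(h[110:145,xx,2]<120)[0]+110; print("arm",d.tolist(),ang((xx,d.mean()),.131))
print("axis", onz("wrist",(189,137),.136,c).round(4))
cv2.imwrite("pics/w6c.png",np.hstack([old[0:240,90:350],im[0:240,90:350]]))
```

```text
t 9.2 pos [0.6265 0.0365 0.2843] yaw_y 50.13 tilt [-0.002 -0.001 -1.   ] F [-0.22 -0.14 -0.02]
green [218.9  13.7] [206   1  27  26] [0.4299 0.0786 0.135 ]
 old green [218.9  13.6] [206   1  28  26]
red [633.4 121.5] [625  98  15  49] [0.7951 0.4025 0.177 ]
red [314.9 131.3] [306 122  19  19] [0.5782 0.0746 0.177 ]
 old red [632.5 120.5] [623  97  17  48]
 old red [314.2 130.2] [305 121  19  19]
band (np.float64(59.07), np.float64(0.085)) (np.float64(47.58), np.float64(0.0837))
arm [129, 130, 131, 132] (np.float64(52.15), np.float64(0.0856))
band (np.float64(59.02), np.float64(0.091)) (np.float64(48.32), np.float64(0.0897))
arm [129, 130, 131, 132] (np.float64(51.95), np.float64(0.0913))
band (np.float64(58.41), np.float64(0.0968)) (np.float64(48.38), np.float64(0.0956))
arm [128, 129, 130, 131, 132] (np.float64(52.07), np.float64(0.097))
axis [ 0.5022 -0.0232  0.136 ]
```

View pics/w6c.png

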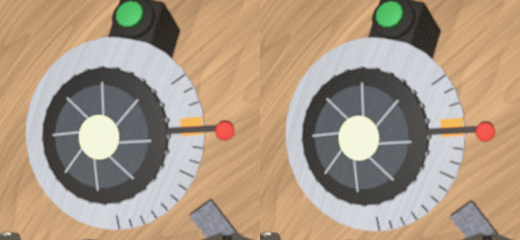

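The before (left) and after (right) views match: the lamp, lever and button haven't moved. One gentle press will confirm full travel from a static force reading.

Call:
arm_command(deltas=[0,0,0,-0.05,0.01,0,0,0,0,0,-0.1,0.02,0,0,0,0,0,-0.15,0.032,0,0,0,0,0,-0.198,0.042,0,0,0,0,0,-0.198,0.042,-0.04,0,0,0,0,-0.198,0.042,-0.08,0,0,0,0,-0.198,0.042,-0.11,0,0,0,0,-0.198,0.042,-0.12,0,0,0,0,-0.198,0.042,-0.126,0,0,0,0,-0.198,0.042,-0.126,0,0,0,0,-0.198,0.042,-0.126,0,0,0,0,-0.198,0.042,-0.126,0])

```text
clock: 10.45
position: [0.4287, 0.0792, 0.1608]
ee_rot: [1.069, 2.952, 0.002]
force: [-0.1, -0.6, 0.0]
width: 0.007
gripper_force: 0.0
```

Call:
arm_command(deltas=[0,0,0,0,0,-0.002,0,0,0,0,0,0,-0.002,0,0,0,0,0,0,-0.002,0])

```text
clock: 10.75
position: [0.4287, 0.0792, 0.1581]
ee_rot: [1.069, 2.953, 0.001]
force: [1.4, 0.3, 2.2]
width: 0.0
gripper_force: 1.0
```

Call:
arm_command(deltas=[0,0,0,0,0,-0.002,0,0,0,0,0,0,-0.002,0,0,0,0,0,0,-0.002,0])

```text
clock: 11.05
position: [0.4286, 0.0791, 0.1559]
ee_rot: [1.07, 2.953, 0.001]
force: [1.7, 0.5, 3.3]
width: 0.002
gripper_force: 1.6
```

Call:
arm_command(deltas=[0,0,0,0,0,-0.002,0,0,0,0,0,0,-0.002,0,0,0,0,0,0,-0.002,0])

```text
clock: 11.35
position: [0.4285, 0.0791, 0.1539]
ee_rot: [1.07, 2.953, 0.001]
force: [3.9, 0.8, 4.7]
width: 0.006
gripper_force: 2.2
```

Call:
arm_command(deltas=[0,0,0,0,0,-0.001,0,0,0,0,0,0,-0.001,0,0,0,0,0,0,-0.001,0])

```text
clock: 11.65
position: [0.4285, 0.0791, 0.1532]
ee_rot: [1.07, 2.953, 0.001]
force: [3.3, -0.3, 9.4]
width: 0.003
gripper_force: 5.0
```

The force rises like a spring to about 5 N over 6 mm, then hits a hard stop, so the button is fully down. I'll let go and back away.

Call:
arm_command(deltas=[0,0,0,0,0,0.005,0,0,0,0,0,0,0.015,0,0,0,0,0,0,0.05,0,0,0,0,0,0,0.1,0,0,0,0,0,0,0.14,0,0,0,0,0,0,0.14,0,0,0,0,0,0,0.14,0])

```text
clock: 12.35
position: [0.4273, 0.0788, 0.2932]
ee_rot: [-1.07, -2.954, -0.001]
force: [-0.1, -0.0, -0.4]
width: 0.004
gripper_force: 0.0
```

Run:
```python
from h import *
pose(); im=optics.get_image("wrist")
for n in("red","orange","green"):
    print(n,[ (b[0],b[1].round(1).tolist()) for b in blobs(im,n)[:3]])
im=optics.get_image("scene"); print([(b[0],b[1].round(1).tolist()) for k in("red","orange","green") for b in blobs(im,k,8) if 275<b[1][0]<385 and 165<b[1][1]<250])
print(arm.sign_off())
```

```text
t 12.35 pos [0.4273 0.0788 0.2932] yaw_y 50.18 tilt [-0.  0. -1.] F [-0.13 -0.02 -0.38]
red [(289, [635.2, 225.5])]
orange []
green [(546, [319.0, 194.2])]
[(38, [333.9, 208.7]), (50, [362.8, 191.8])]
the job is handed in; nothing more can be done
None
```

The job is handed in at 12.4 s: the lever arm lies within the orange band, about 1.5° short of its centre. The button was then pressed fully down and released twice; the first press peaked at 77 N at the wrist, but the lamp showed no shift, and the second was a gentle check.

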